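Sort lead vial pots by size into their racks

ROBOT

A 6-joint arm with a two-finger parallel gripper is mounted at the origin on a cart in front of the work surface, level with it; the furniture and walls round the work are solid. World frame = base frame: x ahead of the robot, y to its left, z up, the work surface at z = 0. Lengths are in mm, angles in rad, forces in N, time in s.
With the tool pointing down it reaches from about 300 to 750 mm from the base axis. Payload 8.5 kg.
Tool frame: the origin (TCP) lies on the centre line of the jaws, within the pads' length; the fingertips stand 17 mm ahead of it and the grasp point (between the pads) lies 2 mm behind it (bot.tcp_to_tips is the distance from the TCP to the fingertips, in mm); z points along the fingers, y is the direction in which the jaws open and shut (so a half turn about z gives the same grasp; the last joint's range is limited). The gripper opens to 85 mm and grips with 20 to 120 N. Pads are 22 mm wide; open, the fingers measure 114 mm over their backs; the gripper's body (76 mm by 85 mm) begins 54 mm behind the grasp point. The pads swing forward as they close: fully open they stand 13 mm farther back than shut.
Start: joints at [-1.484, 0.381, 1.297, -0, 1.464, -0.215], TCP at [163.476, -525.125, 248.322] pointing down, gripper open.
Joint ranges: [-3.11, 3.11], [-0.89, 2.33], [0.22, 2.48], [-1.42, 4.56], [0.17, 2.85], [-2.88, 2.88]. Speed limits (rad/s): [2.39, 2.39, 3.14, 3.14, 3.14, 3.14].

INTERFACE

Orientations are given as a 3x3 rotation matrix whose columns are the frame's x, y, z axes.
In Python, from cell import bot gives the robot as it stands.
- The arm moves only by the tool arm_command, never from a script. Its argument "increments" is a list of rows, each a list of 7 numbers: the shift along the tool's x, y, z scaled (see below), then the turn, a rotation vector about the tool's x, y, z scaled (see below), then the gripper command: -1 is shut, 1 is fully open, values between are in proportion. A call has 1 to 8 rows; each row is the pose to reach, as a shift and turn from the pose commanded when the call began, along the tool's axes at that moment, turning the shorter way round; what a row does not reach only later rows make up. The controller multiplies each number of a shift by 0.2 m and each number of a turn by pi rad. A row lasts 1/8 s, in which the tool goes at most 62.5 mm and 10.7 degrees, less where a joint would pass 70% of its speed; a pose out of reach is approached as far as the arm can. A call with a number of a shift or a turn outside -1 to 1 is refused whole. A call with a gripper value outside its range is refused whole. The fingers move at their own pace and stop on an object; "grip_force" is the grip in N (left out, the last holds). Time passes only in rows, so rows that repeat a pose let the fingers close. It gives the time, the measured TCP pose, the force and the opening at its end, in the units of the state.
- bot.state(): the state, without advancing time (a new reading comes with each control period).
- bot.get_image(name): name is "scene" or "top"; returns a dict with "image" (480x640x3 uint8, red, green, blue), "depth" (480x640 float32, mm along the optical axis (not along the pixel's ray), 0 where there is no reading), "vfov" (degrees; the focal length in pixels is half the picture's height over the tangent of half this angle, whatever the lens; pixels are square), "cx", "cy" (the principal point, pixels), "world_from_camera" (4x4, takes a point from camera to world coordinates). Camera axes: x right, y down, z forward; pixel columns grow to the right and rows downward; lengths in mm; the calibration is good to about 2 mm. A picture is of the moment at which its call begins.
- bot.sign_off(): hands the job in, once; it reports no verdict.
The state is a dict: "t": time; "joints": joint angles; "qd": joint speeds; "joint_torque": joint torques, N m; "position": TCP position; "tool_rot": TCP orientation; "ft_force": force on the tool from outside, world axes, zero at the start; "torque": the same for the moment, N m; "opening": finger opening in mm.
Only numpy, scipy, OpenCV 4.12 (cv2) and the standard library are available. Lean on these libraries where they do the work, as an engineer would, in place of code of your own. Each camera call takes 0.05 s, during which the arm holds its last target. There are 200 camera calls.

TASK

Sort the three loose lead vial pots on the right of the worktop into the two flat dark steel racks by size: the large pot goes into the wide rack and the two small pots into the narrow rack, each standing upright on the rack's floor between its rails, in a row with the pot already stored there. Do not let any pot fall over, keep the stored pots standing in their racks, and leave the other things on the worktop where they are.

Things in the scene. Friction and masses are not known exactly. Their poses are not given: they have to be found in the camera images.
- large_pot_center (a point): plain lead vial pot, LARGE: 48 mm diameter, 88 mm high, body straight up to 66 mm, about 0.5 kg; upright plain grey cylinder, rounded shoulder, small fixed knob on top; one rigid piece, grasp round the body. Point: on its axis, half-way up, 44 mm above its underside; z is its axis, up. Starts loose on the worktop, to the right of the racks; which pot stands where varies
- small_pot_a_center (a point): plain lead vial pot, SMALL: 30 mm diameter, 62 mm high, body straight up to 46 mm, about 0.2 kg; upright plain grey cylinder, rounded shoulder, small fixed knob on top; one rigid piece, grasp round the body. Point: on its axis, half-way up, 31 mm above its underside; z is its axis, up. Starts loose on the worktop, to the right of the racks
- small_pot_b_center (a point): plain lead vial pot, SMALL: 30 mm diameter, 62 mm high, body straight up to 46 mm, about 0.2 kg; upright plain grey cylinder, rounded shoulder, small fixed knob on top; one rigid piece, grasp round the body. Point: on its axis, half-way up, 31 mm above its underside; z is its axis, up. The same as the other small pot; starts loose on the worktop, to the right of the racks
- large_stored_center (a point): plain lead vial pot, LARGE: 48 mm diameter, 88 mm high, body straight up to 66 mm, about 0.5 kg; upright plain grey cylinder, rounded shoulder, small fixed knob on top; one rigid piece, grasp round the body. Point: on its axis, half-way up, 44 mm above its underside; z is its axis, up. It is already stored in the wide rack, in the half of the row nearer the robot, and is loose too
- small_stored_center (a point): plain lead vial pot, SMALL: 30 mm diameter, 62 mm high, body straight up to 46 mm, about 0.2 kg; upright plain grey cylinder, rounded shoulder, small fixed knob on top; one rigid piece, grasp round the body. Point: on its axis, half-way up, 31 mm above its underside; z is its axis, up. It is already stored in the narrow rack, in the half of the row nearer the robot, and is loose too
- rack_wide: wide dark steel rack for one row of large pots, fixed: floor 3 mm thick; low rails and end stops 6 mm wide, tops 9 mm above the worktop. Row inside: 60 mm wide (y), 200 mm long (x); 72 mm wide over the rails; a 15 mm flat tab at each end. Origin: centre of the rack, on the worktop; x along the row (away from the robot), z up. The two racks may stand either way round, left or right
- rack_narrow: narrow dark steel rack for one row of small pots, fixed: floor 3 mm thick; low rails and end stops 6 mm wide, tops 9 mm above the worktop. Row inside: 42 mm wide (y), 200 mm long (x); 54 mm wide over the rails; a 15 mm flat tab at each end. Origin: centre of the rack, on the worktop; x along the row (away from the robot), z up
- dropper_bottle_center (a point): small brown dropper bottle, 33 mm diameter, 102 mm high, standing; point half-way up. A bystander, loose, to be left alone
- timer_center (a point): small white digital timer on its stand, 35x62x58 mm; point half-way up, above its middle. A bystander, loose, to be left alone
- dosimeter_center (a point): flat blue dosimeter badge lying on the worktop, 52x36x9 mm; point at its middle. A bystander, loose, to be left alone
- shield_center (a point): syringe shield standing on end, a wide white cap (36 mm) on a narrower dark grey post, 78 mm high; point half-way up. A bystander, loose, to be left alone

How it is judged (in metres and radians):
At the end, for the whole second after the job is handed in: both large pots stand in the wide rack and all three small pots in the narrow rack: each upright (within 0.08 rad), axis within 12 mm of the row's centre line and between the end stops, underside on the rack floor (within 4 mm), at rest (below 0.02 m/s) (y of large_pot_center in the frame of rack_wide between -0.012 and 0.012 m and x of large_pot_center in the frame of rack_wide between -0.095 and 0.095 m and z of large_pot_center in the frame of rack_wide between 0.043 and 0.051 m and angle between each of large_pot_center, large_stored_center, small_pot_a_center, small_pot_b_center, small_stored_center's own z axis and vertical below 0.08 rad and linear speed of each of large_pot, large_stored, small_pot_a, small_pot_b, small_stored below 0.02 m/s and y of large_stored_center in the frame of rack_wide between -0.012 and 0.012 m and x of large_stored_center in the frame of rack_wide between -0.095 and 0.095 m and z of large_stored_center in the frame of rack_wide between 0.043 and 0.051 m and y of small_pot_a_center in the frame of rack_narrow between -0.012 and 0.012 m and x of small_pot_a_center in the frame of rack_narrow between -0.095 and 0.095 m and z of small_pot_a_center in the frame of rack_narrow between 0.03 and 0.038 m and y of small_pot_b_center in the frame of rack_narrow between -0.012 and 0.012 m and x of small_pot_b_center in the frame of rack_narrow between -0.095 and 0.095 m and z of small_pot_b_center in the frame of rack_narrow between 0.03 and 0.038 m and y of small_stored_center in the frame of rack_narrow between -0.012 and 0.012 m and x of small_stored_center in the frame of rack_narrow between -0.095 and 0.095 m and z of small_stored_center in the frame of rack_narrow between 0.03 and 0.038 m); the robot touches nothing.
It fails at once if a pot falls over (tilts more than 0.7 rad) (angle between any of large_pot_center, large_stored_center, small_pot_a_center, small_pot_b_center, small_stored_center's own z axis and vertical above 0.7 rad).
It fails at once if a bystander (dropper bottle, timer, dosimeter or syringe shield) is moved more than 30 mm (distance of any of dropper_bottle_center, timer_center, dosimeter_center, shield_center from where it was at the start of the episode above 0.03 m).
It also fails if it takes over 62 s, if anything falls off the work surface, if the arm or the gripper's body presses on something with over 40 N, if the wrist force passes 120 N, or if a joint passes its speed limit or range.

## Working session

There is one attempt and no reset: what is moved stays moved. The work goes in short steps, Python scripts to look and compute and a tool call to move; the robot and the scene stay as the last step left them, time stands still between calls to the robot, and variables do not carry over. Pictures are saved under pics/ and viewed, about 8 in all and at most 12, crops included, and the job is handed in when it is done.

Besides the shell and the picture viewer there is one more tool, called as name([rows], argument=value, ...), one row to a line, values as JSON. arm_command: Moves the arm, as the interface text tells. Its arguments: {"type":"object","properties":{"increments":{"type":"array"},"grip_force":{"type":"number"}},"required":["increments"]}

```bash
mkdir -p pics; python3 - <<'E'
from cell import bot
import cv2,numpy as np
s=bot.state();print(s['t'],s['position'],s['tool_rot'],s['opening'])
for n in('top','scene'):
    d=bot.get_image(n);np.savez('pics/%s0.npz'%n,**d)
    cv2.imwrite('pics/%s0.png'%n,d['image'][:,:,::-1]);print(n,d['vfov'],d['cx'],d['cy'],np.round(d['world_from_camera'],3).tolist())
E
```

```text
0.0 [ 163.47626411 -524.86299215  247.68691966] [[ 9.54799315e-01  2.97251170e-01 -1.02987839e-04]
 [ 2.97250985e-01 -9.54798198e-01  1.50113226e-03]
 [ 3.47880718e-04 -1.46389329e-03 -9.99998868e-01]] 85.52820285042414
top 50.36604583151764 324.323637311197 244.01269002905735 [[-0.017, -0.983, 0.181, 367.16], [-1.0, 0.015, -0.011, -80.53], [0.008, -0.181, -0.984, 1248.918], [0.0, 0.0, 0.0, 1.0]]
scene 47.94594880332794 316.4075054835385 236.41052993403207 [[-0.79, -0.405, 0.461, 54.534], [-0.614, 0.52, -0.594, 542.706], [0.001, -0.752, -0.66, 807.207], [0.0, 0.0, 0.0, 1.0]]
```

View pics/top0.png

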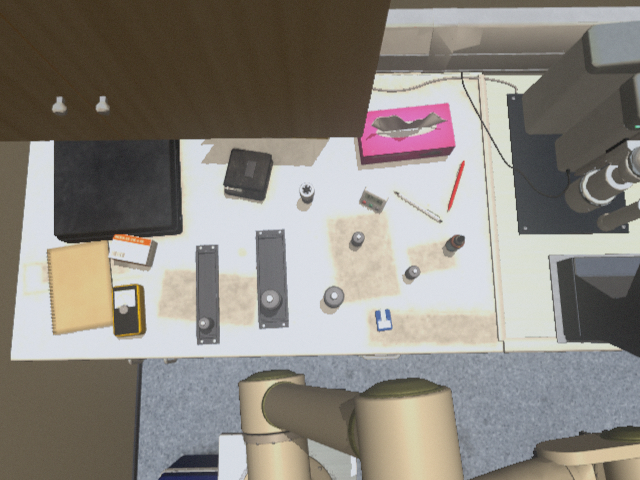

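View pics/scene0.png

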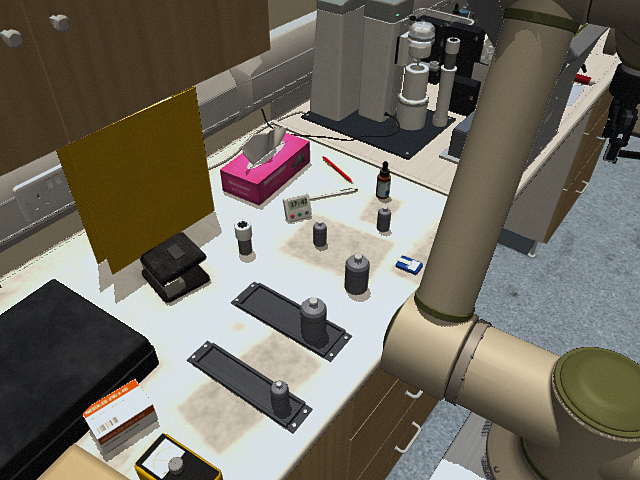

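Top view: the large pot is at about (334,296), the small pots at (358,240) and (412,272). The narrow rack is at (207,294) with its stored pot at (205,324), and the wide rack at (272,279) with its stored pot at (270,300). The bystanders are the dropper bottle (455,243), badge (384,320), timer (374,198) and shield (307,192).

```bash
cat > h.py <<'E'
import numpy as np,cv2
def cloud(d):
    h,w=d['depth'].shape;f=h/2/np.tan(np.radians(float(d['vfov'])/2))
    v,u=np.mgrid[:h,:w];z=d['depth'].astype(float)
    c=np.stack([(u-d['cx'])/f*z,(v-d['cy'])/f*z,z],-1);M=np.array(d['world_from_camera'])
    P=c@M[:3,:3].T+M[:3,3];P[z==0]=np.nan;return P
def blobs(P,zmin,box,zmax=140):
    m=(P[...,2]>zmin)&(P[...,2]<zmax)&(P[...,0]>box[0])&(P[...,0]<box[1])&(P[...,1]>box[2])&(P[...,1]<box[3])
    n,l,s,c=cv2.connectedComponentsWithStats(m.astype(np.uint8))
    for i in range(1,n):
        if s[i,4]<25: continue
        Q=P[l==i];zt=np.percentile(Q[:,2],98)
        # knob/top band and enclosing circle of all points
        (cx,cy),r=cv2.minEnclosingCircle(Q[:,:2].astype(np.float32));T=Q[Q[:,2]>zt-8]
        print('px',c[i].round(),'n',s[i,4],'ztop %.0f'%zt,'top',T[:,:2].mean(0).round(1),'circ',round(cx,1),round(cy,1),round(r,1),'min',Q.min(0).round(),'max',Q.max(0).round())
E
python3 - <<'E'
from h import *
for n in('top','scene'):
    d=np.load('pics/%s0.npz'%n);P=cloud(d);print(n)
    blobs(P,20,(200,640,-600,300))
    np.save('pics/P%s.npy'%n,P)
P=np.load('pics/Ptop.npy');im=np.load('pics/top0.npz')['image']
print('table z',np.round([np.nanmedian(P[r:r+10,c:c+10,2]) for r,c in((270,235),(340,300),(250,480),(180,300))],1))
# racks: dark pixels
m=(im.max(2)<95)&(np.abs(P[...,2])<20)
for (a,b,c,e) in((185,225,240,350),(250,295,225,335)):
    mm=np.zeros_like(m);mm[c:e,a:b]=m[c:e,a:b]
    Q=P[mm][:,:2].astype(np.float32);r=cv2.minAreaRect(Q);print('rack',r,'median',np.median(Q,0),'pct',np.percentile(Q,[1,99],axis=0))
E
```

```text
top
px [168. 228.] n 259 ztop 82 top [633.7 282.3] circ 630.7 278.1 23.4 min [621. 255.  20.] max [640. 300.  85.]
px [358. 239.] n 139 ztop 61 top [ 601.8 -175.1] circ 601.6 -175.2 15.3 min [ 587. -190.   24.] max [ 616. -161.   63.]
px [456. 243.] n 222 ztop 99 top [ 587.3 -410.7] circ 586.6 -410.1 16.8 min [ 570. -426.   20.] max [ 603. -394.  102.]
px [413. 272.] n 148 ztop 63 top [ 519.1 -304.9] circ 516.9 -305.0 14.9 min [ 503. -318.   20.] max [ 531. -290.   65.]
px [334. 297.] n 348 ztop 90 top [ 460.6 -113.5] circ 460.6 -114.1 23.9 min [ 437. -138.   22.] max [483. -91.  92.]
px [271. 300.] n 370 ztop 92 top [456.4  32.9] circ 456.6 32.7 24.1 min [433.   9.  21.] max [480.  56.  95.]
px [205. 323.] n 159 ztop 67 top [406.2 187.9] circ 404.9 187.4 15.4 min [390. 172.  20.] max [420. 202.  67.]
scene
px [384. 178.] n 326 ztop 97 top [ 584.8 -405.8] circ 583.8 -405.6 17.7 min [ 569. -421.   20.] max [ 601. -388.  102.]
px [384. 216.] n 205 ztop 60 top [ 515.5 -299.7] circ 515.5 -301.2 15.9 min [ 501. -315.   20.] max [ 530. -286.   62.]
px [320. 230.] n 225 ztop 60 top [ 599.5 
[... 365 characters left out ...]
79.7 21.5 min [619. 260.  20.] max [640. 300.  81.]
px [404. 374.] n 696 ztop 140 top [238.9  92.7] circ 239.2 91.2 39.2 min [200.  81.  90.] max [278.  98. 140.]
px [279. 393.] n 411 ztop 65 top [402.9 191.5] circ 402.9 191.7 15.4 min [388. 178.  20.] max [418. 207.  67.]
table z [-0.  -0.2 -0.1 72.8]
rack ((475.2628479003906, 190.364990234375), (209.9538116455078, 50.20259094238281), 3.2255005836486816) median [418.2287  205.44481] pct [[371.09724426 166.27198425]
 [578.35207153 217.24214478]]
rack ((519.5620727539062, 39.86568832397461), (197.15447998046875, 60.29789352416992), 0.07184487581253052) median [433.3593   51.60428] pct [[420.9869162    9.93444116]
 [616.07962463  69.68996017]]
```

```bash
cat > ortho.py <<'E'
from h import *
def ortho(d,x0,x1,y0,y1,z=3,s=2):
    xs=np.arange(x1,x0,-1/s);ys=np.arange(y1,y0,-1/s)  # up=+x, left=+y
    X,Y=np.meshgrid(xs,ys,indexing='ij');W=np.stack([X,Y,np.full_like(X,z),np.ones_like(X)],-1)
    c=W@np.linalg.inv(d['world_from_camera']).T;f=240/np.tan(np.radians(float(d['vfov'])/2))
    u=c[...,0]/c[...,2]*f+d['cx'];v=c[...,1]/c[...,2]*f+d['cy']
    return cv2.remap(d['image'],u.astype(np.float32),v.astype(np.float32),cv2.INTER_LINEAR)
E
python3 - <<'E'
from ortho import *
d=dict(np.load('pics/top0.npz'));s=2
o=ortho(d,350,640,-10,250)
cv2.imwrite('pics/ortho0.png',o[:,:,::-1])
m=(o.max(2)<125).astype(np.uint8);m=cv2.morphologyEx(m,cv2.MORPH_OPEN,np.ones((5,5)))
n,l,st,c=cv2.connectedComponentsWithStats(m)
for i in range(1,n):
    if st[i,4]<3000: continue
    cn=np.argwhere(l==i).astype(np.float32)
    (a,b),sz,an=cv2.minAreaRect(cn);print('centre',640-a/s,250-b/s,'size',np.array(sz)/s,'ang',an)
    # centre line via per-row mid
    R=[(r,np.mean(np.where(l[r]==i)[0]),np.sum(l[r]==i)) for r in range(l.shape[0]) if np.sum(l[r]==i)>60]
    for r in R[::40]: print(640-r[0]/s,250-r[1]/s,r[2]/s)
E
```

```text
centre 513.1088562011719 37.1236572265625 size [238.10124207  70.77342987] ang 2.373595952987671
631.0 38.25 42.0
611.0 40.75 68.0
591.0 40.0 69.5
571.0 38.75 68.0
551.0 38.25 68.0
531.0 37.25 69.0
511.0 37.0 69.5
491.0 36.75 70.0
452.5 28.416666666666657 33.0
432.5 34.0 69.5
412.5 32.5 69.5
centre 478.2254638671875 192.6866226196289 size [238.20526123  54.82218933] ang 2.045408248901367
596.0 195.92857142857144 31.5
576.0 196.5 52.5
556.0 196.0 52.5
536.0 195.25 53.0
516.0 194.0 54.5
496.0 193.0 53.5
476.0 193.62264150943395 53.0
456.0 192.0 54.5
436.0 190.75 54.0
416.0 185.28985507246375 34.5
384.0 189.25 54.0
364.0 188.5 33.5
```

View pics/ortho0.png

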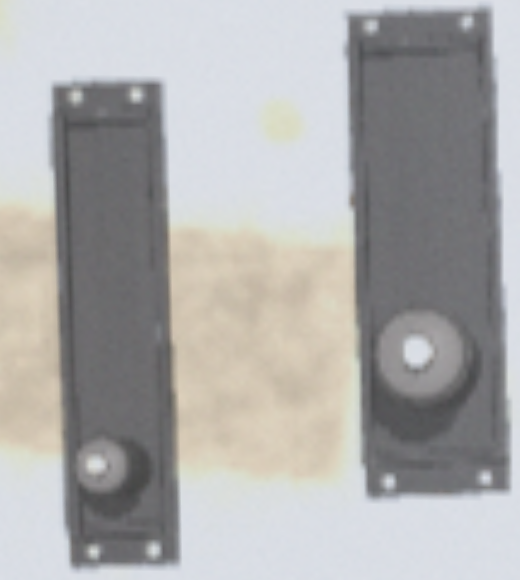

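The orthophoto (2 px/mm) shows both racks cleanly. Narrow is centred near (478,193), wide near (513,37), both turned about +2.3°, and the far halves are free.

```bash
cat > inc.py <<'E'
import sys,numpy as np
from cell import bot
from scipy.spatial.transform import Rotation as R
a=0.04
Rt=np.array([[np.cos(a),np.sin(a),0],[np.sin(a),-np.cos(a),0],[0,0,-1]])
def inc(*targets):
    s=bot.state();p,Q=np.array(s['position']),np.array(s['tool_rot'])
    print('t',round(s['t'],2),'pos',p.round(1),'open',round(s['opening'],1),'F',np.round(s['ft_force'],1))
    for t in targets: print(t,(Q.T@(np.array(t)-p)/200).round(3),(R.from_matrix(Q.T@Rt).as_rotvec()/np.pi).round(4))
if __name__=='__main__': inc(*[tuple(map(float,x.split(','))) for x in sys.argv[1:]])
E
python3 inc.py 340,-414,220 517,-303,180
python3 -c "
import numpy as np
P=np.load('pics/Pscene.npy');Q=P[P[...,2]>150];
for lo,hi in((-250,-100),(-100,0),(0,150),(150,300)):
  q=Q[(Q[:,1]>lo)&(Q[:,1]<hi)&(Q[:,0]>450)];print(lo,hi,np.percentile(q[:,0],[1,5,50]).round() if len(q) else '',q[:,2].min() if len(q) else '')
P=np.load('pics/Ptop.npy');q=P[60:139,20:380].reshape(-1,3);q=q[q[:,2]>150];print(q.min(0),q.max(0))
"
```

```text
t 0.1 pos [ 163.5 -524.9  247.8] open 85.5 F [-0.   0.6  0. ]
(340.0, -414.0, 220.0) [ 1.008 -0.267  0.139] [-0.0004 -0.      0.0834]
(517.0, -303.0, 180.0) [ 2.017 -0.533  0.34 ] [-0.0004 -0.      0.0834]
-250 -100 [700. 701. 704.] 150.0717309625121
-100 0 [701. 702. 705.] 150.01934871630567
0 150 [701. 701. 704.] 150.04436171552436
150 300 [680. 701. 704.] 150.00426993944689
[ 679.10883576 -227.73913782  152.39294851] [990.988197   417.25594424 679.54862959]
```

arm_command([
  [0.3,-0.08,0.04,0,0,0.04,1],
  [0.6,-0.16,0.08,0,0,0.083,1],
  [0.95,-0.25,0.13,0,0,0.083,1],
  [0.95,-0.25,0.13,0,0,0.083,1],
  [0.95,-0.25,0.13,0,0,0.083,1],
], grip_force=40)

```text
t: 0.72
position: [330.1, -420.8, 222.2]
tool_rot: [[0.999, 0.042, -0.0], [0.042, -0.999, 0.0], [-0.0, -0.0, -1.0]]
ft_force: [-0.7, -0.2, 0.3]
opening: 85.5
```

```bash
python3 inc.py 517,-303,130
```

```text
t 0.72 pos [ 330.1 -420.8  222.2] open 85.5 F [-0.7 -0.2  0.3]
(517.0, -303.0, 130.0) [ 0.959 -0.549  0.46 ] [-0.0001  0.0002  0.0007]
```

arm_command([
  [0.25,-0.14,0.12,0,0,0,1],
  [0.5,-0.28,0.24,0,0,0,1],
  [0.75,-0.42,0.36,0,0,0,1],
  [0.96,-0.55,0.46,0,0,0,1],
  [0.96,-0.55,0.46,0,0,0,1],
  [0.96,-0.55,0.46,0,0,0,1],
])

```text
t: 1.48
position: [516.5, -304.8, 130.6]
tool_rot: [[0.999, 0.039, -0.0], [0.039, -0.999, -0.001], [-0.0, 0.001, -1.0]]
ft_force: [-0.7, -0.4, -0.1]
opening: 85.3
```

```bash
python3 inc.py 517,-303,30; python3 - <<'E'
from h import *
from cell import bot
o=[]
for n in('top','scene'):
    d=bot.get_image(n);P=cloud(d);print(n);blobs(P,20,(440,600,-380,-200),300)
    c=d['image'];r=(slice(180,360),slice(300,540)) if n=='top' else (slice(100,280),slice(280,520))
    o.append(cv2.resize(c[r],None,fx=1.6,fy=1.6))
cv2.imwrite('pics/c1.png',np.vstack(o)[:,:,::-1])
E
```

```text
t 1.48 pos [ 516.5 -304.8  130.6] open 85.3 F [-0.7 -0.4 -0.1]
(517.0, -303.0, 30.0) [ 0.003 -0.009  0.503] [ 0.0002  0.     -0.0002]
top
px [415. 260.] n 74 ztop 288 top [ 504.8 -270.7] circ 511.5 -274.0 19.4 min [ 492. -276.  202.] max [ 531. -263.  289.]
px [433. 276.] n 25 ztop 289 top [ 481.4 -292.2] circ 483.3 -300.4 16.9 min [ 478. -317.  251.] max [ 487. -284.  290.]
scene
px [369. 174.] n 36 ztop 203 top [ 521.2 -231.2] circ 519.0 -229.3 5.9 min [ 514. -235.  173.] max [ 524. -226.  205.]
```

View pics/c1.png

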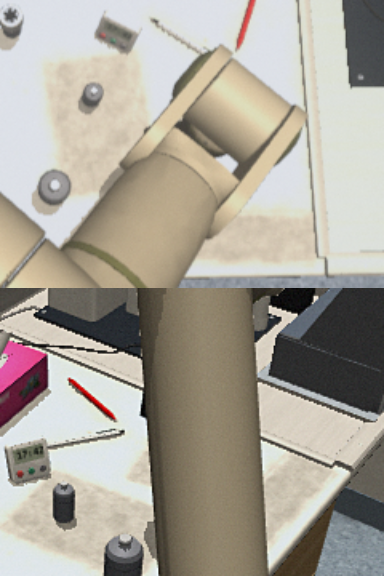

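The arm hides the gripper from both cameras. The opening leaves over 25 mm on each side, so I descend and grip.

arm_command([
  [0,-0.009,0.15,0,0,0,1],
  [0,-0.009,0.3,0,0,0,1],
  [0,-0.009,0.42,0,0,0,1],
  [0,-0.009,0.5,0,0,0,1],
  [0,-0.009,0.5,0,0,0,0.3],
  [0,-0.009,0.5,0,0,0,-0.3],
  [0,-0.009,0.5,0,0,0,-1],
  [0,-0.009,0.5,0,0,0,-1],
], grip_force=40)

```text
t: 2.58
position: [517.7, -301.8, 31.5]
tool_rot: [[0.999, 0.041, 0.002], [0.041, -0.999, -0.002], [0.002, 0.002, -1.0]]
ft_force: [-0.8, -0.8, 6.6]
opening: 28.4
```

arm_command([
  [0,0,0,0,0,0,-1],
  [0,0,0,0,0,0,-1],
  [0,0,-0.05,0,0,0,-1],
  [0,0,-0.2,0,0,0,-1],
  [0,0,-0.5,0,0,0,-1],
  [0,0,-0.7,0,0,0,-1],
  [0,0,-0.7,0,0,0,-1],
])

```text
t: 3.45
position: [518.1, -301.8, 173.8]
tool_rot: [[0.999, 0.041, 0.005], [0.041, -0.999, -0.004], [0.005, 0.004, -1.0]]
ft_force: [-0.4, 1.1, -3.1]
opening: 29.1
```

```bash
python3 inc.py 500,-120,170 545,198,170
```

```text
t 3.45 pos [ 518.1 -301.8  173.8] open 29.1 F [-0.4  1.1 -3.1]
(500.0, -120.0, 170.0) [-0.053 -0.912  0.015] [ 0.0014 -0.0015  0.0004]
(545.0, 198.0, 170.0) [ 0.238 -2.491  0.009] [ 0.0014 -0.0015  0.0004]
```

arm_command([
  [0,-0.15,0,0,0,0,-1],
  [0,-0.4,0,0,0,0,-1],
  [0,-0.65,0,0,0,0,-1],
  [0,-0.9,0,0,0,0,-1],
  [0,-0.98,0,0,0,0,-1],
  [0,-0.98,0,0,0,0,-1],
])

```text
t: 4.2
position: [509.0, -105.0, 169.7]
tool_rot: [[0.999, 0.043, -0.001], [0.043, -0.999, 0.0], [-0.001, -0.0, -1.0]]
ft_force: [0.1, -0.1, -1.6]
opening: 29.0
```

arm_command([
  [0.03,-0.15,0,0,0,0,-1],
  [0.06,-0.4,0,0,0,0,-1],
  [0.1,-0.65,0,0,0,0,-1],
  [0.14,-0.9,0,0,0,0,-1],
  [0.16,-0.98,0,0,0,0,-1],
  [0.16,-0.98,0,0,0,0,-1],
])

```text
t: 4.95
position: [533.6, 91.0, 169.9]
tool_rot: [[0.999, 0.041, -0.0], [0.041, -0.999, -0.0], [-0.0, 0.0, -1.0]]
ft_force: [0.7, -0.2, -1.8]
opening: 28.9
```

```bash
python3 inc.py 542,197.5,100 542,197.5,35
```

```text
t 4.95 pos [533.6  91.  169.9] open 28.9 F [ 0.7 -0.2 -1.8]
(542.0, 197.5, 100.0) [ 0.064 -0.53   0.349] [0.0001 0.0001 0.0004]
(542.0, 197.5, 35.0) [ 0.064 -0.531  0.674] [0.0001 0.0001 0.0004]
```

arm_command([
  [0.02,-0.2,0,0,0,0,-1],
  [0.05,-0.4,0.1,0,0,0,-1],
  [0.065,-0.53,0.25,0,0,0,-1],
  [0.065,-0.53,0.4,0,0,0,-1],
  [0.065,-0.53,0.51,0,0,0,-1],
  [0.065,-0.53,0.51,0,0,0,-1],
  [0.065,-0.53,0.51,0,0,0,-1],
])

```text
t: 5.82
position: [542.7, 197.0, 69.2]
tool_rot: [[0.999, 0.04, 0.001], [0.04, -0.999, 0.0], [0.001, 0.0, -1.0]]
ft_force: [-0.2, 1.0, -1.2]
opening: 29.0
```

```bash
python3 inc.py 542,197.5,35; python3 - <<'E'
from h import *
from cell import bot
o=[]
for n in('top','scene'):
    d=bot.get_image(n);np.savez('pics/%s2.npz'%n,**d)
    c=d['image'];r=(slice(180,360),slice(140,380)) if n=='top' else (slice(260,440),slice(150,390))
    o.append(cv2.resize(c[r],None,fx=2,fy=2) if n=='scene' else cv2.resize(c[r],None,fx=1.2,fy=1.2))
cv2.imwrite('pics/c2a.png',o[0][:,:,::-1]);w=o[1].shape[1]
a=np.zeros((o[0].shape[0],w,3),np.uint8);a[:,:o[0].shape[1]]=o[0]
cv2.imwrite('pics/c2.png',np.vstack([a,o[1]])[:,:,::-1])
E
```

```text
t 5.83 pos [542.7 197.   69.2] open 29.0 F [-0.2  1.  -1.2]
(542.0, 197.5, 35.0) [-0.004 -0.003  0.171] [ 0.     -0.0005 -0.0001]
```

View pics/c2.png

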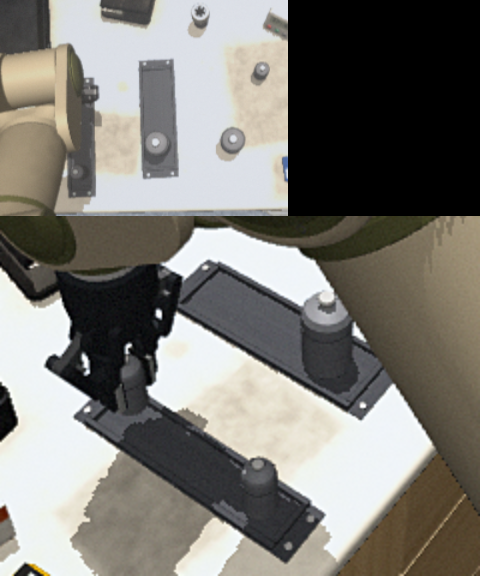

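The scene crop shows the pot held upright at (130,385), over the far part of the narrow rack and in line with its stored pot at (260,485).

arm_command([
  [-0.004,-0.003,0.06,0,0,0,-1],
  [-0.004,-0.003,0.12,0,0,0,-1],
  [-0.004,-0.003,0.15,0,0,0,-1],
  [-0.004,-0.003,0.165,0,0,0,-1],
  [-0.004,-0.003,0.17,0,0,0,-1],
  [-0.004,-0.003,0.17,0,0,0,-1],
])

```text
t: 6.68
position: [541.1, 198.7, 34.6]
tool_rot: [[0.999, 0.041, 0.0], [0.041, -0.999, 0.0], [0.0, -0.0, -1.0]]
ft_force: [-1.2, -1.0, -0.6]
opening: 29.2
```

arm_command([
  [0,0,0.005,0,0,0,-1],
  [0,0,0.008,0,0,0,-1],
  [0,0,0.008,0,0,0,-1],
])

```text
t: 7.05
position: [541.2, 198.7, 34.5]
tool_rot: [[0.999, 0.041, 0.002], [0.041, -0.999, 0.0], [0.002, -0.0, -1.0]]
ft_force: [-5.3, -1.9, 14.6]
opening: 28.7
```

Contact with the floor (about 15 N up). Releasing gently and rising.

arm_command([
  [0,0,-0.003,0,0,0,-1],
  [0,0,-0.003,0,0,0,-0.2],
  [0,0,-0.003,0,0,0,0.2],
  [0,0,-0.003,0,0,0,0.5],
  [0,0,-0.003,0,0,0,0.5],
  [0,0,-0.1,0,0,0,0.5],
  [0,0,-0.3,0,0,0,0.8],
  [0,0,-0.6,0,0,0,1],
])

```text
t: 8.05
position: [540.3, 198.5, 152.7]
tool_rot: [[0.999, 0.041, -0.004], [0.041, -0.999, -0.001], [-0.004, 0.0, -1.0]]
ft_force: [-0.0, -0.1, 0.4]
opening: 85.7
```

arm_command([
  [0,0.25,-0.1,0,0,0,1],
  [0.05,0.5,-0.1,0,0,0,1],
  [0.1,0.75,-0.1,0,0,0,1],
  [0.15,0.98,-0.1,0,0,0,1],
  [0.15,0.98,-0.1,0,0,0,1],
])

```text
t: 8.68
position: [579.5, 1.3, 172.4]
tool_rot: [[0.999, 0.037, 0.0], [0.037, -0.999, -0.0], [0.0, 0.0, -1.0]]
ft_force: [0.7, 0.2, -0.2]
opening: 85.4
```

```bash
python3 inc.py 601,-100,150; cat > chk.py <<'E'
from h import *
from cell import bot
import sys
for n in('top','scene'):
    d=bot.get_image(n);np.savez('pics/%s_%s.npz'%(n,sys.argv[1]),**d);print(n);blobs(cloud(d),20,(370,640,-500,240),110)
E
python3 chk.py p1
```

```text
t 8.68 pos [579.5   1.3 172.4] open 85.4 F [ 0.7  0.2 -0.2]
(601.0, -100.0, 150.0) [0.089 0.51  0.112] [ 0.0001 -0.     -0.001 ]
top
px [358. 239.] n 141 ztop 64 top [ 601.3 -174.7] circ 601.9 -175.5 15.2 min [ 587. -190.   21.] max [ 617. -161.   69.]
px [456. 243.] n 219 ztop 100 top [ 587.2 -410.6] circ 586.9 -410.0 17.1 min [ 570. -426.   20.] max [ 603. -394.  101.]
px [202. 266.] n 158 ztop 67 top [540.5 196.4] circ 540.5 198.0 15.6 min [527. 183.  20.] max [556. 213.  68.]
px [334. 297.] n 349 ztop 91 top [ 460.6 -113.8] circ 460.4 -113.8 23.8 min [ 437. -138.   23.] max [483. -91.  94.]
scene
px [320. 230.] n 227 ztop 61 top [ 598.5 -170.7] circ 598.8 -170.3 15.8 min [ 584. -186.   21.] max [ 614. -156.   63.]
px [353. 273.] n 469 ztop 83 top [ 462.2 -104.1] circ 458.1 -107.5 23.5 min [ 436. -121.   20.] max [482. -85.  88.]
px [313. 316.] n 868 ztop 90 top [454.2  37.1] circ 454.1 36.8 24.7 min [430.  14.  20.] max [478.  61.  93.]
px [216. 355.] n 371 ztop 64 top [538.9 202.6] circ 538.7 201.5 15.1 min [524. 187.  21.] max [553. 216.  66.]
px [279. 393.] n 411 ztop 64 top [402.5 192.2] circ 403.4 191.7 15.8 min [388. 177.  20.] max [419. 206.  66.]
```

Small pot 1 stands in the narrow rack at about (540,198), roughly 2 mm off the line. Next is the small pot at (601,-174).

arm_command([
  [0.03,0.2,0,0,0,0,1],
  [0.06,0.45,0,0,0,0,1],
  [0.1,0.7,0.05,0,0,0,1],
  [0.14,0.88,0.1,0,0,0,1],
  [0.14,0.88,0.2,0,0,0,1],
  [0.14,0.88,0.2,0,0,0,1],
])

```text
t: 9.52
position: [613.7, -169.1, 131.3]
tool_rot: [[0.999, 0.042, -0.003], [0.042, -0.999, 0.002], [-0.003, -0.002, -1.0]]
ft_force: [0.5, 1.0, 0.4]
opening: 85.5
```

```bash
python3 inc.py 601,-174,30
```

```text
t 9.53 pos [ 613.7 -169.1  131.3] open 85.5 F [0.5 1.  0.4]
(601.0, -174.0, 30.0) [-0.063  0.023  0.507] [-0.0006  0.001   0.0007]
```

arm_command([
  [-0.063,0.023,0.1,0,0,0,1],
  [-0.063,0.023,0.3,0,0,0,1],
  [-0.063,0.023,0.42,0,0,0,1],
  [-0.063,0.023,0.5,0,0,0,1],
  [-0.063,0.023,0.5,0,0,0,0.3],
  [-0.063,0.023,0.5,0,0,0,-0.3],
  [-0.063,0.023,0.5,0,0,0,-1],
  [-0.063,0.023,0.5,0,0,0,-1],
])

```text
t: 10.52
position: [602.3, -175.9, 33.9]
tool_rot: [[0.999, 0.041, 0.002], [0.041, -0.999, -0.001], [0.002, 0.001, -1.0]]
ft_force: [-1.3, 1.0, 5.6]
opening: 29.2
```

arm_command([
  [0,0,0,0,0,0,-1],
  [0,0,0,0,0,0,-1],
  [0,0,-0.05,0,0,0,-1],
  [0,0,-0.2,0,0,0,-1],
  [0,0,-0.5,0,0,0,-1],
  [0,0,-0.7,0,0,0,-1],
  [0,0,-0.7,0,0,0,-1],
])

```text
t: 11.4
position: [602.7, -176.2, 176.4]
tool_rot: [[0.999, 0.041, 0.006], [0.041, -0.999, -0.003], [0.006, 0.003, -1.0]]
ft_force: [-1.2, 0.3, -2.5]
opening: 28.8
```

```bash
python3 inc.py 487,194,170
```

```text
t 11.4 pos [ 602.7 -176.2  176.4] open 28.8 F [-1.2  0.3 -2.5]
(487.0, 194.0, 170.0) [-0.502 -1.873  0.023] [ 0.001  -0.0018  0.0003]
```

arm_command([
  [-0.04,-0.15,0,0,0,0,-1],
  [-0.1,-0.4,0,0,0,0,-1],
  [-0.17,-0.65,0,0,0,0,-1],
  [-0.24,-0.9,0,0,0,0,-1],
  [-0.25,-0.94,0,0,0,0,-1],
  [-0.25,-0.94,0,0,0,0,-1],
])

```text
t: 12.15
position: [543.9, 10.2, 172.0]
tool_rot: [[0.999, 0.042, -0.001], [0.042, -0.999, 0.0], [-0.001, -0.0, -1.0]]
ft_force: [0.4, -0.6, -2.6]
opening: 28.7
```

arm_command([
  [-0.04,-0.15,0,0,0,0,-1],
  [-0.1,-0.4,0,0,0,0,-1],
  [-0.17,-0.65,0,0,0,0,-1],
  [-0.23,-0.85,0,0,0,0,-1],
  [-0.25,-0.94,0.02,0,0,0,-1],
  [-0.25,-0.94,0.2,0,0,0,-1],
  [-0.25,-0.94,0.45,0,0,0,-1],
  [-0.25,-0.94,0.45,0,0,0,-1],
])

```text
t: 13.15
position: [485.5, 194.4, 79.9]
tool_rot: [[0.999, 0.039, -0.007], [0.039, -0.999, -0.001], [-0.007, 0.001, -1.0]]
ft_force: [0.5, -0.4, -2.6]
opening: 28.9
```

```bash
python3 inc.py 487,194,36.5
```

```text
t 13.15 pos [485.5 194.4  79.9] open 28.9 F [ 0.5 -0.4 -2.6]
(487.0, 194.0, 36.5) [0.009 0.002 0.217] [ 0.0004  0.0023 -0.0002]
```

arm_command([
  [0,0,0.06,0,0,0,-1],
  [0,0,0.12,0,0,0,-1],
  [0,0,0.17,0,0,0,-1],
  [0,0,0.195,0,0,0,-1],
  [0,0,0.208,0,0,0,-1],
  [0,0,0.208,0,0,0,-1],
  [0,0,0.208,0,0,0,-1],
])

```text
t: 14.02
position: [486.6, 195.9, 41.4]
tool_rot: [[0.999, 0.041, 0.001], [0.041, -0.999, 0.0], [0.001, -0.0, -1.0]]
ft_force: [-0.6, -1.1, -2.0]
opening: 29.1
```

arm_command([
  [0,0,0.01,0,0,0,-1],
  [0,0,0.018,0,0,0,-1],
  [0,0,0.022,0,0,0,-1],
  [0,0,0.022,0,0,0,-1],
])

```text
t: 14.52
position: [486.4, 195.8, 36.9]
tool_rot: [[0.999, 0.041, 0.0], [0.041, -0.999, -0.0], [0.0, 0.0, -1.0]]
ft_force: [-1.6, -0.6, 2.3]
opening: 28.9
```

Contact. Release and rise.

arm_command([
  [0,0,0.002,0,0,0,-1],
  [0,0,0.002,0,0,0,-0.2],
  [0,0,0.002,0,0,0,0.2],
  [0,0,0.002,0,0,0,0.5],
  [0,0,0,0,0,0,0.5],
  [0,0,-0.1,0,0,0,0.5],
  [0,0,-0.3,0,0,0,0.8],
  [0,0,-0.6,0,0,0,1],
])

```text
t: 15.52
position: [485.8, 195.6, 157.0]
tool_rot: [[0.999, 0.041, -0.003], [0.041, -0.999, -0.001], [-0.003, 0.0, -1.0]]
ft_force: [1.2, -0.5, -0.2]
opening: 85.3
```

arm_command([
  [0,0.25,-0.1,0,0,0,1],
  [0,0.5,-0.1,0,0,0,1],
  [0,0.75,-0.1,0,0,0,1],
  [0,0.98,-0.1,0,0,0,1],
  [0,0.98,-0.1,0,0,0,1],
])

```text
t: 16.15
position: [494.7, -2.5, 176.7]
tool_rot: [[0.999, 0.037, 0.0], [0.037, -0.999, -0.0], [0.0, 0.0, -1.0]]
ft_force: [-0.8, 1.0, -0.6]
opening: 85.6
```

```bash
python3 inc.py 459.5,-112.5,170;python3 chk.py p2
```

```text
t 16.15 pos [494.7  -2.5 176.7] open 85.6 F [-0.8  1.  -0.6]
(459.5, -112.5, 170.0) [-0.196  0.543  0.034] [ 0.0001 -0.0001 -0.001 ]
top
px [456. 243.] n 219 ztop 100 top [ 587.3 -410.4] circ 587.4 -410.3 17.2 min [ 571. -426.   20.] max [ 604. -394.  103.]
px [202. 266.] n 160 ztop 66 top [541.2 196.8] circ 541.1 197.9 15.7 min [527. 183.  21.] max [556. 214.  67.]
px [203. 289.] n 159 ztop 66 top [486.  194.7] circ 486.2 195.1 15.5 min [472. 180.  20.] max [501. 208.  69.]
px [334. 297.] n 348 ztop 89 top [ 460.8 -114. ] circ 460.7 -113.7 24.0 min [ 437. -137.   23.] max [483. -91.  92.]
px [271. 297.] n 252 ztop 93 top [456.3  32.8] circ 456.5 32.7 23.9 min [443.   9.  21.] max [480.  56.  96.]
px [204. 323.] n 133 ztop 67 top [405.  186.2] circ 404.7 187.6 15.0 min [392. 174.  31.] max [420. 202.  69.]
scene
px [378. 185.] n 41 ztop 55 top [ 596.  -396.6] circ 592.0 -393.7 10.7 min [ 582. -400.   20.] max [ 600. -387.   56.]
px [357. 271.] n 715 ztop 86 top [ 458.5 -109.6] circ 458.2 -109.1 24.4 min [ 435. -131.   20.] max [483. -85.  90.]
px [313. 316.] n 862 ztop 90 top [454.3  37.2] circ 454.3 36.6 24.6 min [430.  14.  20.] max [477.  61.  92.]
px [216. 355.] n 372 ztop 64 top [538.2 201.5] circ 538.4 201.4 15.6 min [524. 187.  20.] max [553. 216.  65.]
px [240. 370.] n 392 ztop 64 top [484.5 198.7] circ 483.7 199.0 15.0 min [469. 185.  20.] max [498. 213.  66.]
px [279. 393.] n 415 ztop 64 top [402.2 192. ] circ 402.9 191.2 15.4 min [388. 178.  20.] max [417. 206.  66.]
```

Both small pots stand well. Now the large pot.

arm_command([
  [-0.05,0.15,0,0,0,0,1],
  [-0.12,0.35,0.03,0,0,0,1],
  [-0.196,0.543,0.05,0,0,0,1],
  [-0.196,0.543,0.15,0,0,0,1],
  [-0.196,0.543,0.15,0,0,0,1],
  [-0.196,0.543,0.15,0,0,0,1],
])

```text
t: 17.0
position: [460.2, -109.3, 147.3]
tool_rot: [[0.999, 0.043, 0.001], [0.043, -0.999, -0.0], [0.001, 0.0, -1.0]]
ft_force: [0.1, -0.2, 0.2]
opening: 85.4
```

```bash
python3 inc.py 459.5,-112.5,44
```

```text
t 17.0 pos [ 460.2 -109.3  147.3] open 85.4 F [ 0.1 -0.2  0.2]
(459.5, -112.5, 44.0) [-0.004  0.016  0.516] [ 0.0001 -0.0002  0.0009]
```

arm_command([
  [-0.004,0.016,0.1,0,0,0,1],
  [-0.004,0.016,0.28,0,0,0,1],
  [-0.004,0.016,0.42,0,0,0,1],
  [-0.004,0.016,0.515,0,0,0,1],
  [-0.004,0.016,0.515,0,0,0,0.6],
  [-0.004,0.016,0.515,0,0,0,0.2],
  [-0.004,0.016,0.515,0,0,0,-1],
  [-0.004,0.016,0.515,0,0,0,-1],
], grip_force=60)

```text
t: 18.0
position: [459.8, -113.5, 45.1]
tool_rot: [[0.999, 0.041, 0.002], [0.041, -0.999, -0.001], [0.002, 0.001, -1.0]]
ft_force: [-0.6, 0.7, 7.0]
opening: 46.2
```

arm_command([
  [0,0,0,0,0,0,-1],
  [0,0,0,0,0,0,-1],
  [0,0,-0.05,0,0,0,-1],
  [0,0,-0.2,0,0,0,-1],
  [0,0,-0.45,0,0,0,-1],
  [0,0,-0.7,0,0,0,-1],
  [0,0,-0.7,0,0,0,-1],
])

```text
t: 18.88
position: [460.1, -113.7, 187.2]
tool_rot: [[0.999, 0.041, 0.007], [0.041, -0.999, -0.003], [0.006, 0.004, -1.0]]
ft_force: [-0.4, 0.7, -6.2]
opening: 46.4
```

```bash
python3 inc.py 557,-40,190 557,40,190
```

```text
t 18.88 pos [ 460.1 -113.7  187.2] open 46.4 F [-0.4  0.7 -6.2]
(557.0, -40.0, 190.0) [ 0.5   -0.348 -0.012] [ 0.0012 -0.002   0.0004]
(557.0, 40.0, 190.0) [ 0.516 -0.748 -0.013] [ 0.0012 -0.002   0.0004]
```

arm_command([
  [0.1,-0.1,0,0,0,0,-1],
  [0.25,-0.25,0,0,0,0,-1],
  [0.4,-0.45,0,0,0,0,-1],
  [0.51,-0.65,0,0,0,0,-1],
  [0.516,-0.748,0.02,0,0,0,-1],
  [0.516,-0.748,0.2,0,0,0,-1],
  [0.516,-0.748,0.45,0,0,0,-1],
  [0.516,-0.748,0.45,0,0,0,-1],
])

```text
t: 19.88
position: [553.1, 40.4, 90.2]
tool_rot: [[0.999, 0.041, -0.01], [0.041, -0.999, 0.001], [-0.01, -0.002, -1.0]]
ft_force: [-0.2, -0.7, -4.5]
opening: 46.3
```

arm_command([
  [0,0,0,0,0,0,-1],
  [0,0,0,0,0,0,-1],
])

```text
t: 20.12
position: [556.9, 40.1, 95.6]
tool_rot: [[0.999, 0.041, 0.003], [0.041, -0.999, -0.0], [0.003, 0.001, -1.0]]
ft_force: [-0.0, 0.7, -4.4]
opening: 46.1
```

```bash
python3 inc.py 557,40,48
```

```text
t 20.12 pos [556.9  40.1  95.6] open 46.1 F [-0.   0.7 -4.4]
(557.0, 40.0, 48.0) [-0.     0.     0.238] [ 0.0002 -0.001   0.0003]
```

arm_command([
  [0,0,0.06,0,0,0,-1],
  [0,0,0.12,0,0,0,-1],
  [0,0,0.18,0,0,0,-1],
  [0,0,0.21,0,0,0,-1],
  [0,0,0.222,0,0,0,-1],
  [0,0,0.222,0,0,0,-1],
  [0,0,0.222,0,0,0,-1],
])

```text
t: 21.0
position: [556.3, 40.3, 49.7]
tool_rot: [[0.999, 0.041, 0.001], [0.041, -0.999, -0.0], [0.001, 0.0, -1.0]]
ft_force: [-0.4, 0.1, -5.0]
opening: 45.8
```

arm_command([
  [0,0,0.005,0,0,0,-1],
  [0,0,0.01,0,0,0,-1],
  [0,0,0.01,0,0,0,-1],
])

```text
t: 21.38
position: [556.2, 40.3, 48.1]
tool_rot: [[0.999, 0.041, 0.001], [0.041, -0.999, -0.0], [0.001, 0.0, -1.0]]
ft_force: [-3.0, 0.6, 4.0]
opening: 46.4
```

Contact with the floor. Release, rise and move off.

arm_command([
  [0,0,0.001,0,0,0,-0.5],
  [0,0,0.001,0,0,0,0.2],
  [0,0,0.001,0,0,0,0.6],
  [0,0,0,0,0,0,0.8],
  [0,0,0,0,0,0,0.8],
  [0,0,-0.1,0,0,0,0.8],
  [0,0,-0.3,0,0,0,1],
  [0,0,-0.6,0,0,0,1],
])

```text
t: 22.38
position: [555.4, 40.4, 167.4]
tool_rot: [[0.999, 0.041, -0.004], [0.041, -0.999, 0.0], [-0.003, -0.001, -1.0]]
ft_force: [0.8, -0.4, 0.2]
opening: 85.5
```

arm_command([
  [0,0.25,-0.1,0,0,0,1],
  [-0.1,0.5,-0.2,0,0,0,1],
  [-0.2,0.75,-0.2,0,0,0,1],
  [-0.3,1,-0.2,0,0,0,1],
  [-0.4,1,-0.2,0,0,0,1],
  [-0.4,1,-0.2,0,0,0,1],
  [-0.4,1,-0.2,0,0,0,1],
])

```text
t: 23.25
position: [484.9, -162.4, 207.5]
tool_rot: [[0.999, 0.042, 0.001], [0.042, -0.999, -0.0], [0.001, 0.0, -1.0]]
ft_force: [1.4, -0.0, 0.8]
opening: 85.0
```

arm_command([
  [0,0.25,0,0,0,0,1],
  [-0.1,0.5,0,0,0,0,1],
  [-0.2,0.75,0,0,0,0,1],
  [-0.3,1,0,0,0,0,1],
  [-0.3,1,0,0,0,0,1],
  [-0.3,1,0,0,0,0,1],
  [-0.3,1,0,0,0,0,1],
])

```text
t: 24.12
position: [433.4, -363.8, 207.4]
tool_rot: [[0.999, 0.043, 0.0], [0.043, -0.999, 0.0], [0.0, -0.0, -1.0]]
ft_force: [0.3, 0.2, 0.3]
opening: 85.6
```

```bash
python3 inc.py;python3 chk.py p3; python3 -c "
import numpy as np,cv2
cv2.imwrite('pics/end.png',np.load('pics/scene_p3.npz')['image'][:,:,::-1])"
```

```text
t 24.12 pos [ 433.4 -363.8  207.4] open 85.6 F [0.3 0.2 0.3]
top
px [456. 243.] n 218 ztop 102 top [ 586.6 -410.4] circ 587.0 -409.6 17.4 min [ 571. -427.   20.] max [ 603. -394.  104.]
px [268. 257.] n 377 ztop 93 top [556.6  40.1] circ 557.0 39.6 24.1 min [533.  16.  21.] max [581.  61.  95.]
px [202. 266.] n 159 ztop 66 top [540.3 197. ] circ 540.7 198.2 15.7 min [527. 183.  21.] max [556. 213.  69.]
px [203. 289.] n 160 ztop 66 top [484.3 194.6] circ 486.2 195.3 15.0 min [472. 180.  20.] max [501. 208.  67.]
px [271. 300.] n 372 ztop 92 top [456.1  32.9] circ 456.5 32.8 24.1 min [433.   9.  21.] max [480.  56.  96.]
px [205. 323.] n 157 ztop 67 top [405.3 187.3] circ 404.7 187.3 15.0 min [390. 173.  20.] max [420. 202.  71.]
scene
px [384. 179.] n 326 ztop 96 top [ 584.6 -405.6] circ 584.6 -404.7 18.0 min [ 568. -420.   21.] max [ 602. -390.  101.]
px [269. 293.] n 799 ztop 90 top [555.1  43.6] circ 554.7 43.8 24.2 min [531.  22.  20.] max [577.  68.  92.]
px [313. 316.] n 863 ztop 90 top [454.2  37.3] circ 454.0 36.9 24.3 min [431.  15.  20.] max [478.  60.  92.]
px [216. 355.] n 373 ztop 64 top [539.4 201.5] circ 538.8 201.5 15.1 min [524. 187.  20.] max [552. 216.  66.]
px [240. 370.] n 390 ztop 64 top [483.9 199.4] circ 483.7 199.1 15.0 min [469. 185.  20.] max [498. 213.  66.]
px [279. 393.] n 414 ztop 64 top [402.3 191.7] circ 402.5 191.7 15.6 min [388. 178.  20.] max [418. 207.  66.]
```

View pics/end.png

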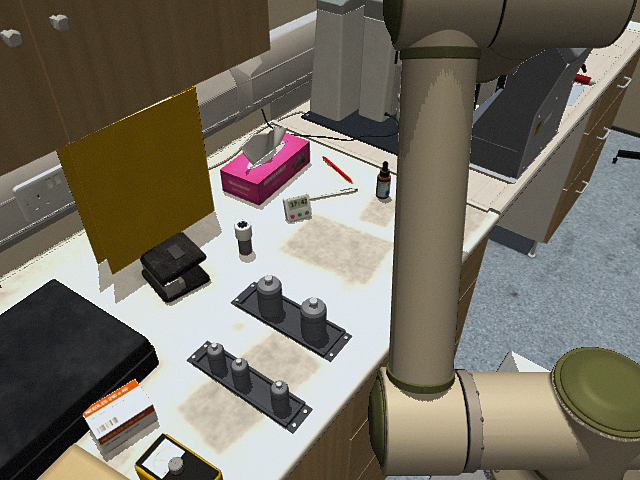

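All five pots stand in their racks: large at (269,293) and (313,316), small at (216,355), (240,370) and (279,393). The bystanders visible here haven't moved, and the arm is clear.

```bash
python3 -c "
from cell import bot
print(bot.sign_off())"
```

```text
the job is handed in; nothing more can be done
None
```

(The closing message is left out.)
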